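# Draw an air sample with the bench piston pump and hold the stroke

## Task

Draw an air sample with the bench pump: first unscrew the blue cap on its inlet, a quarter turn anticlockwise as seen from above, to its stop, with the plunger still home. Then pull the orange spring-return handle out until the black pointer stands over the red marker, keep it there for at least three seconds, and finish while still holding the handle there. Do not slide the red marker along its scale, leave the cap open, and do not disturb the sample tin, the beaker and the brass weight that stand around.

Things in the scene. Friction and masses are not known exactly. Their poses are not given: they have to be found in the camera images.
- pump: bench air-sampling pump, fixed to the worktop. Origin: on the worktop under the barrel; own x runs along the barrel from handle end (-x) to cap end (+x), y to the white scale's side, z up. Barrel: x -65 to 80 mm, 62 mm thick, top 76 mm up. Foot plate: x -80 to 130, y -45 to 75, 12 mm thick. Scale shelf: y 34 to 74, top 30 mm up. The handle end is at the robot's right (yaw 1.25 to 1.9)
- handle: orange upright plate, 12 mm thick along pump x, 50 mm wide along y, top 95 mm above the worktop. Origin: mid plate, 80 mm up: take it here from above, fingers closing along pump x. Axes as the pump's. Rods and crosshead on its barrel side lie below 58 mm height. Home, it stands at pump x = -120 mm, 49 mm free to the barrel
- plunger (a joint): how far the handle is pulled out, m: 0 home (where it starts), grows along the pump's -x, stop at 0.09. A spring draws it home with 6.3 N at 0 plus 90 N per m of pull (9.5 to 13 N at the marker); let go, it runs back home
- pointer (a point): middle of the black pointer, 3 mm wide along the pump's x, that the plunger carries over the scale, 45 mm above the worktop; with the plunger home it is at pump x = 50, y = 65 mm, and it moves just as far as the handle
- mark (a point): middle of the top of the red marker on the white scale, 14 mm wide along pump x, 37 mm above the worktop; axes as the pump's. It is 35 to 75 mm from the pointer's home towards the handle end, elsewhere each time. It could slide (5 N) but must stay. The pointer is over the marker when they differ by less than 7 mm along pump x
- cap (a joint): turn of the blue cap, rad: 0 shut, grows anticlockwise seen from above, stop at 1.5 (open). Starts between 0 and 0.15, needs about 0.06 N m, stays where it is left. The white line on its top points to the white dot on the flange (towards the handle) when shut, to the green dot when open
- cap_grip (a point): where to grip the blue knurled screw cap: on its vertical axis, pump x = 105 mm, 99.5 mm above the worktop, 8.5 mm below the cap's top. The cap is round, 36 mm across, 81 to 108 mm above the worktop, captive, and can be gripped from above at any yaw; below it a flange 52 mm across, top 77 mm above the worktop
- sample_tin: round sample tin, 57 mm across, 34 mm high, a bystander beyond the handle end; origin at the centre of its underside
- beaker: small clear glass beaker, 53 mm across, 66 mm high, a bystander behind the pump; origin at the centre of its underside
- weight: brass weight with a knob, 29 mm across, 51 mm high, a bystander beyond the cap end; origin at the centre of its underside

How it is judged:
By the outcome, as a careful person would: the job done as asked, in the order asked, and still so for the second after the job is handed in, while the arm keeps its last pose, push and grip.
It also fails if it takes over 51 s, if anything falls off the work surface, if the arm or the gripper's body presses on something with over 40 N, if the wrist force passes 120 N, or if a joint passes its speed limit or range.

## Robot

A 6-joint arm with a two-finger parallel gripper is mounted at the origin on a cart in front of the work surface, level with it; the furniture and walls round the work are solid. World frame = base frame: x ahead of the robot, y to its left, z up, the work surface at z = 0. Lengths are in m, angles in degrees, forces in N, time in s.
With the tool pointing down it reaches from about 0.3 to 1 m from the base axis. Payload 5.1 kg.
Tool frame: the origin (TCP) lies at the very end of the fingers, on their centre line; the grasp point (between the pads) lies 19 mm behind it (arm.grasp_offset is the distance from the TCP to the grasp point, in m); z points along the fingers, y is the line along which they close (so a half turn about z gives the same grasp; the last joint's range is limited). The gripper opens to 95 mm and grips with 3 to 60 N. Pads are 20 mm wide; open, the fingers measure 119 mm over their backs; the gripper's body (75 mm by 180 mm) begins 59 mm behind the grasp point.
Start: joints at [-71.597, 7.093, 94.555, -0, 78.352, -4.733], TCP at [0.255, -0.598, 0.215] pointing down, gripper open.
Joint ranges: [-149.61, 149.61], [-58.7, 133.49], [1.44, 155.28], [-77.14, 257.14], [18.33, 153.61], [-166.67, 166.67]. Speed limits (degrees/s): [147.25, 147.25, 180, 180, 180, 180].

## Interface

Orientations are given as a 3x3 rotation matrix whose columns are the frame's x, y, z axes.
In Python, from plant import arm gives the robot as it stands. Calls block until the motion is done:
- arm.move_to(position, orientation): joint-space move of the TCP to a pose.
- arm.move_linear(position, rot=None, feed=0.15): straight line of the TCP; rot=None keeps the orientation; feed is the mean speed in m/s.
- arm.set_joints(angles): joint-space move.
- arm.ungrasp() and arm.clamp(): open the fingers fully, or close them until they stop; the grip force is fixed at half the most.
- arm.wait(seconds).
- arm.inverse_kinematics(position, orientation): joint angles nearest the present ones, or None.
- arm.get_obs(): the state.
- arm.grab_frame(name): name is "scene" or "top" or "wrist"; returns the picture (384x512x3 uint8, red, green, blue); there is no depth.
- arm.get_calibration(name): a dict with "K" (3x3 intrinsics, pixels), "k1" (the pictures are not rectified: a ray, as slopes to the right and down, at radius r is drawn at 1 + k1 r^2 times it, then the intrinsics apply), "T" (4x4, takes a point from camera to world coordinates). Camera axes: x right, y up, looking along -z (the intrinsics and any distortion apply to the point x, -y, -z); pixel columns grow to the right and rows downward; lengths in m; the calibration is good to about 2 mm. A picture is of the moment at which its call begins: read the wrist's pose just before it. get_calibration takes no time and is no camera call; for the wrist camera it gives the pose at the moment of the call.
A pose or a line that the arm cannot do raises arm.Unreachable and nothing moves.
- arm.finish_job(): hands the job in; it is judged then, once.
Trained networks look in the newest picture that a camera, given by its name, has taken for a name from the list of things; names that differ only in an ending like _2 or _b are one class to them, and where a whole thing is asked for, a point or a joint stands for the part that bears it (a point fixed in the world has none). Each returns a list of dicts, best first, with "p" (0 to 1); they miss things now and then, are a little off and sometimes report something else, mostly with a low value. They report only what shows in the picture. A call takes as long as a camera call.
- arm.masks_of(camera, query): "region" (384x512 bool, what is visible of it) and "extent" ([left, top, width, height] in pixels, round what is visible of it).
The state is a dict: "clock": time; "joints": joint angles; "joint_velocities": joint speeds; "effort": joint torques, N m; "tool_pos": TCP position; "ee_rot": TCP orientation; "force": force on the tool from outside, world axes, zero at the start; "moment": the same for the moment, N m; "width": opening from 0.0 (shut) to 1.0 (fully open); "finger_force": force on a finger pad.
Only numpy, scipy, OpenCV 4.12 (cv2) and the standard library are available. Lean on these libraries where they do the work, as an engineer would, in place of code of your own. Each camera call takes 0.05 s, during which the arm holds its last target. There are 200 camera calls.

## Working session

There is one attempt and no reset: what is moved stays moved. The work goes in short steps, each a Python script; the robot and the scene stay as the last script left them, time stands still between calls to the robot, and variables do not carry over. Pictures are saved under pics/ and viewed, at most 10 in all, crops included, and the job is handed in when it is done.

```bash
mkdir -p pics; ls; cat > h.py <<'E'
import numpy as np, cv2
from plant import arm
def save(img,n): cv2.imwrite(f'pics/{n}.png',cv2.cvtColor(img,cv2.COLOR_RGB2BGR))
def ray(c,uv):
    K,k1,T=np.array(c["K"]),c["k1"],np.array(c["T"])
    p=cv2.undistortPoints(np.array([[uv]],float),K,np.array([k1,0,0,0.]))[0,0]
    d=T[:3,:3]@np.array([p[0],-p[1],-1.]); return T[:3,3],d/np.linalg.norm(d)
def atz(c,uv,z):
    o,d=ray(c,uv); return o+d*(z-o[2])/d[2]
def proj(c,P):
    T=np.array(c["T"]);q=T[:3,:3].T@(np.array(P)-T[:3,3]);x,y=q[0]/-q[2],-q[1]/-q[2]
    s=1+c["k1"]*(x*x+y*y);K=np.array(c["K"]);return K[0,0]*x*s+K[0,2],K[1,1]*y*s+K[1,2]
def tri(rs):
    A=sum(np.eye(3)-np.outer(d,d) for o,d in rs);b=sum((np.eye(3)-np.outer(d,d))@o for o,d in rs)
    X=np.linalg.solve(A,b);return X,[np.linalg.norm(np.cross(X-o,d)) for o,d in rs]
E
python3 - <<'E'
from h import *
for n in("scene","top"):
    im=arm.grab_frame(n);save(im,n+"0");c=arm.get_calibration(n);print(n,np.round(c["T"],3).tolist(),c["k1"],np.array(c["K"])[0])
    for q in("pump","handle","pointer","mark","cap","sample_tin","beaker","weight"):
        for m in arm.masks_of(n,q)[:2]:
            v,u=np.nonzero(m["region"]);print(q,round(m["p"],2),m["extent"],round(u.mean(),1),round(v.mean(),1))
print(arm.get_obs()["clock"])
E
```

```text
pics
plant.py
scene [[-0.88, 0.207, -0.427, 0.04], [-0.475, -0.357, 0.805, 0.997], [0.014, 0.911, 0.412, 0.616], [0.0, 0.0, 0.0, 1.0]] -0.002283107723060475 [394.06509582   0.         260.00622992]
pump 0.82 [225.8, 192.7, 71.0, 72.1] 264.2 231.1
handle 0.68 [262.0, 192.2, 34.7, 44.2] 281.1 211.0
pointer 0.63 [266.4, 194.4, 29.4, 44.1] 283.5 207.2
mark 0.57 [279.0, 234.3, 6.9, 5.4] 281.0 233.2
cap 0.51 [236.7, 216.1, 14.0, 10.9] 243.2 222.4
beaker 0.79 [235.4, 195.8, 16.6, 23.6] 242.1 206.9
beaker 0.36 [237.7, 216.6, 18.5, 13.3] 243.3 222.1
weight 0.48 [224.1, 255.7, 9.2, 20.6] 227.9 266.0
top [[0.017, 0.981, -0.193, 0.402], [-1.0, 0.017, -0.003, -0.033], [0.0, 0.193, 0.981, 1.156], [0.0, 0.0, 0.0, 1.0]] -0.08105569798867714 [402.25180712   0.         255.60706225]
pump 0.66 [168.9, 207.9, 97.8, 47.4] 212.2 230.0
handle 0.73 [198.7, 218.4, 65.6, 27.2] 244.2 234.0
pointer 0.92 [201.6, 221.6, 64.0, 26.1] 246.2 233.7
mark 0.45 [210.7, 242.8, 6.5, 11.2] 214.0 247.6
cap 0.74 [168.8, 208.0, 14.1, 15.9] 177.0 218.6
sample_tin 0.67 [318.8, 208.8, 23.4, 19.9] 332.4 217.9
beaker 0.58 [232.1, 176.5, 15.2, 22.0] 240.0 187.5
beaker 0.17 [322.1, 207.0, 19.6, 21.1] 332.2 217.9
0.9
```

```bash
python3 - <<'E'
from h import *
a=cv2.imread('pics/scene0.png')[170:290,200:360];b=cv2.imread('pics/top0.png')[165:275,140:360]
cv2.imwrite('pics/a.png',np.vstack([cv2.resize(a,(400,300)),cv2.resize(b,(600,300))[:,:400]]) if 0 else np.vstack([cv2.copyMakeBorder(cv2.resize(a,None,fx=2.4,fy=2.4),0,0,0,792-384,0),cv2.resize(b,(792,300*1),interpolation=2)]))
c=arm.get_calibration("top"); s=arm.get_calibration("scene")
print("cap",tri([ray(c,(177,218.6)),ray(s,(243.2,222.4))]),"mark",tri([ray(c,(214,247.6)),ray(s,(281,233.2))]))
E
```

```text
cap (array([0.52678302, 0.17757888, 0.09479024]), [np.float64(0.00035386340537037225), np.float64(0.000353863405370358)]) mark (array([0.45502204, 0.08254208, 0.03317367]), [np.float64(0.0005491043747857994), np.float64(0.0005491043747856879)])
```

View pics/a.png

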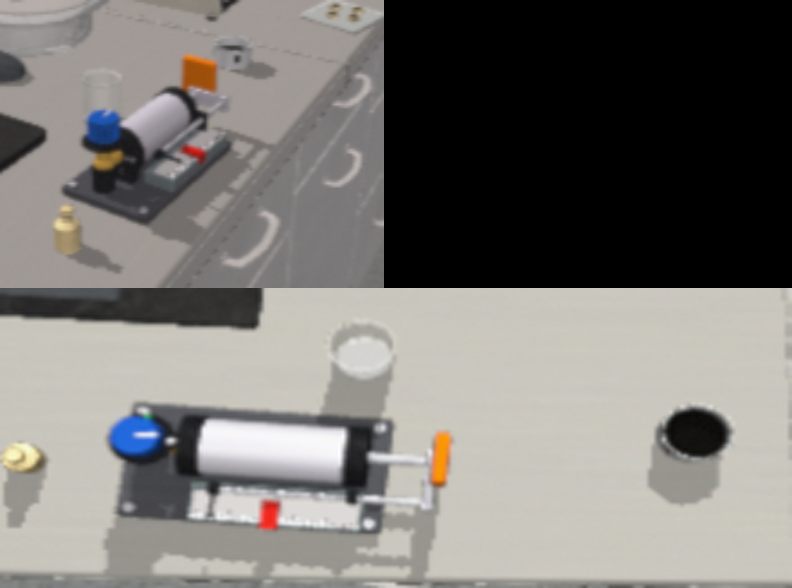

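```bash
cat >> h.py <<'E'
def R(yaw): # tool down, tool y axis at world angle yaw
    y=np.array([np.cos(yaw),np.sin(yaw),0]);z=np.array([0,0,-1.]);return np.column_stack([np.cross(y,z),y,z])
E
python3 - <<'E'
from h import *
c=arm.get_calibration("top");o=arm.get_obs()
h=atz(c,(262,228.5),.09);print("handle",h)
print(np.round(o["ee_rot"],2).tolist())
w=np.array(arm.get_calibration("wrist")["T"]);T=np.eye(4);T[:3,:3]=o["ee_rot"];T[:3,3]=o["tool_pos"]
print(np.round(np.linalg.inv(T)@w,3), np.round(arm.get_calibration("wrist")["K"],0).tolist())
for y in range(-180,181,15):
    for n,p in(("cap",(.527,.178,.0825)),("hand",(h[0],h[1]-.05,.061))):
        q=arm.inverse_kinematics(p,R(np.radians(y)));print(n,y,None if q is None else np.round(q,0))
E
```

```text
handle [ 0.50548084 -0.04870292  0.09      ]
[[0.92, 0.39, -0.0], [0.39, -0.92, 0.0], [-0.0, -0.0, -1.0]]
[[ 0.     0.966  0.259  0.073]
 [ 1.    -0.    -0.001  0.001]
 [-0.001  0.259 -0.966 -0.171]
 [ 0.     0.     0.     1.   ]] [[296.0, 0.0, 255.0], [0.0, 296.0, 193.0], [0.0, 0.0, 1.0]]
cap -180 None
hand -180 [-17.  -1. 119.  -0.  62. 163.]
cap -165 None
hand -165 [-17.  -1. 119.  -0.  62. 148.]
cap -150 [ 13.   2. 113.  -0.  65. 163.]
hand -150 [-17.  -1. 119.  -0.  62. 133.]
cap -135 [ 13.   2. 113.  -0.  65. 148.]
hand -135 [-17.  -1. 119.  -0.  62. 118.]
cap -120 [ 13.   2. 113.  -0.  65. 133.]
hand -120 [-17.  -1. 119.  -0.  62. 103.]
cap -105 [ 13.   2. 113.  -0.  65. 118.]
hand -105 [-17.  -1. 119.  -0.  62.  88.]
cap -90 [ 13.   2. 113.  -0.  65. 103.]
hand -90 [-17.  -1. 119.  -0.  62.  73.]
cap -75 [ 13.   2. 113.  -0.  65.  88.]
hand -75 [-17.  -1. 119.  -0.  62.  58.]
cap -60 [ 13.   2. 113.  -0.  65.  73.]
hand -60 [-17.  -1. 119.  -0.  62.  43.]
cap -45 [ 13.   2. 113.  -0.  65.  58.]
hand -45 [-17.  -1. 119.  -0.  62.  28.]
cap -30 [ 13.   2. 113.  -0.  65.  43.]
h
[... 424 characters left out ...]
 62. -62.]
cap 60 [ 13.   2. 113.  -0.  65. -47.]
hand 60 [-17.  -1. 119.  -0.  62. -77.]
cap 75 [ 13.   2. 113.  -0.  65. -62.]
hand 75 [-17.  -1. 119.  -0.  62. -92.]
cap 90 [ 13.   2. 113.  -0.  65. -77.]
hand 90 [ -17.   -1.  119.   -0.   62. -107.]
cap 105 [ 13.   2. 113.  -0.  65. -92.]
hand 105 [ -17.   -1.  119.   -0.   62. -122.]
cap 120 [  13.    2.  113.   -0.   65. -107.]
hand 120 [ -17.   -1.  119.   -0.   62. -137.]
cap 135 [  13.    2.  113.   -0.   65. -122.]
hand 135 [ -17.   -1.  119.   -0.   62. -152.]
cap 150 [  13.    2.  113.   -0.   65. -137.]
hand 150 None
cap 165 [  13.    2.  113.   -0.   65. -152.]
hand 165 None
cap 180 None
hand 180 [-17.  -1. 119.  -0.  62. 163.]
```

```bash
cat > look.py <<'E'
from h import *
import pickle
D={}
for i,(x,y) in enumerate([(.42,-.03),(.50,.11)]):
    arm.move_to([x,y,.25],R(np.radians(-90)));arm.wait(.2)
    c=arm.get_calibration("wrist");im=arm.grab_frame("wrist");save(im,f"w{i}");D[i]=(c,{})
    for q in("handle","pointer","mark","cap","sample_tin","beaker","weight"):
        for m in arm.masks_of("wrist",q)[:1]:
            v,u=np.nonzero(m["region"]);print(i,q,round(m["p"],2),m["extent"],round(u.mean(),1),round(v.mean(),1))
            D[i][1][q]=(m["p"],m["region"])
pickle.dump(D,open("D.pkl","wb"));print(arm.get_obs()["clock"])
cv2.imwrite('pics/w01.png',cv2.resize(np.vstack([cv2.imread(f'pics/w{i}.png')[40:300] for i in(0,1)]),None,fx=1.15,fy=1.15))
E
python3 look.py
```

```text
0 handle 0.8 [123.8, 69.9, 153.4, 74.0] 228.2 111.5
0 pointer 0.84 [123.5, 71.5, 154.6, 76.9] 227.4 112.0
0 mark 0.56 [161.1, 132.8, 14.9, 20.5] 167.1 143.0
0 sample_tin 0.63 [398.0, 39.3, 63.9, 56.2] 431.1 67.6
0 beaker 0.55 [194.7, 0.8, 45.9, 21.1] 218.2 9.7
0 weight 0.69 [0.0, 84.8, 30.4, 24.8] 14.3 98.2
1 handle 0.73 [239.2, 144.8, 164.2, 63.9] 355.7 175.2
1 pointer 0.81 [239.1, 146.5, 163.5, 61.2] 356.3 174.6
1 mark 0.7 [265.0, 191.5, 17.2, 20.8] 273.8 202.4
1 cap 0.7 [308.7, 38.9, 56.1, 51.0] 336.6 64.6
1 sample_tin 0.71 [492.1, 113.8, 19.9, 42.1] 504.3 134.5
1 beaker 0.97 [305.6, 37.4, 60.4, 50.8] 336.2 64.4
1 weight 0.59 [111.8, 147.0, 32.8, 24.1] 128.1 160.6
4.9083
```

View pics/w01.png

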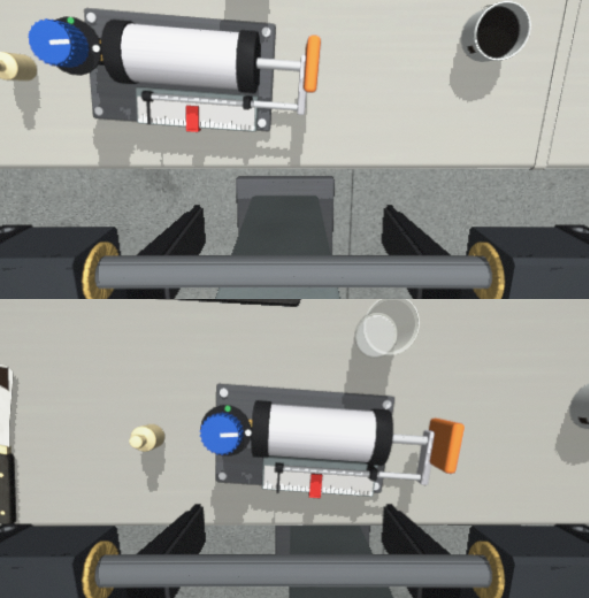

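```bash
cat > fit.py <<'E'
from h import *
from scipy.optimize import least_squares
import pickle
D=pickle.load(open("D.pkl","rb"))
C=[D[0][0],D[1][0],arm.get_calibration("top"),arm.get_calibration("scene")]
I=[cv2.cvtColor(cv2.imread(f"pics/{n}.png"),cv2.COLOR_BGR2HSV) for n in("w0","w1","top0","scene0")]
def mask(i,lo,hi,s=150,v=70):
    m=cv2.inRange(I[i],(lo,s,v),(hi,255,255))
    if i<2: m[240:]=0
    n,l,st,ce=cv2.connectedComponentsWithStats(m);k=1+np.argmax(st[1:,4]);return l==k,ce[k]
DIR=np.array([[np.cos(t),np.sin(t)] for t in np.arange(0,np.pi,np.pi/4)])
def sup(P): s=P@DIR.T; return np.r_[s.max(0),s.min(0)]
def obs(m):
    v,u=np.nonzero(m);e=np.r_[[np.abs(d).sum()/2*.9 for d in DIR]]
    s=sup(np.c_[u,v].astype(float)); return s+np.r_[e,-e]
def fit(lo,hi,model,x0,views=(0,1,2)):
    O={i:obs(mask(i,lo,hi)[0]) for i in views};W=[1,1,1.5,1.5]
    f=lambda p:np.concatenate([W[i]*(sup(np.array([proj(C[i],q) for q in model(p)]))-O[i]) for i in views])
    r=least_squares(f,x0,loss="soft_l1",x_scale=.01);print(np.round(r.x,4),"rms px",np.sqrt(np.mean(r.fun**2)));return r.x
a=np.linspace(0,2*np.pi,36)
cyl=lambda p:[(p[0]+.018*np.cos(t),p[1]+.018*np.sin(t),z) for t in a for z in(p[2],p[2]-.027)]
def box(p):
    c,s=np.cos(p[3]),np.sin(p[3]);return [(p[0]+c*dx-s*dy,p[1]+s*dx+c*dy,z) for dx in(-.006,.006) for dy in(-.025,.025) for z in(p[2],p[2]-.037)]
cap=fit(100,125,cyl,[.527,.178,.108]);han=fit(8,18,box,[.505,-.049,.095,1.55])
d=cap[:2]-han[:2];yaw=np.arctan2(d[1],d[0]);ex=np.array([np.cos(yaw),np.sin(yaw)]);ey=np.array([-ex[1],ex[0]])
print("dist .225?",np.hypot(*d),"yaw",yaw,"handle ypump vs cap",)
o=cap[:2]-.105*ex;print("origin",o)
reds=[]
for i in range(3):
    m,ce=mask(i,0,5);m2,ce2=mask(i,174,180);
    ce=ce if m.sum()>m2.sum() else ce2;reds.append(ce);q=atz(C[i],ce,.036)[:2]-o;print("mark",i,ce,max(m.sum(),m2.sum()),"pump",q@ex,q@ey)
X,e=tri([ray(C[i],reds[i]) for i in range(3)]);q=X[:2]-o;print("tri mark",X,e,"pump",q@ex,q@ey)
X,e=tri([ray(C[0],(129.6,131)),ray(C[1],(241.7,195.6))]);q=X[:2]-o;print("tri pointer",X,e,q@ex,q@ey)
for i in(0,1): print("pred pointer",proj(C[i],[*(o+.05*ex+.065*ey),.045]))
E
python3 fit.py
python3 - <<'E'
import cv2,numpy as np
a=cv2.imread('pics/w0.png')[100:170,90:270];b=cv2.imread('pics/w1.png')[160:230,200:380]
cv2.imwrite('pics/z.png',cv2.resize(np.vstack([a,b]),None,fx=4,fy=4,interpolation=0)[:600])
E
```

```text
[0.5278 0.1756 0.1079] rms px 0.9288517495413272
[ 0.513  -0.0466  0.0929  1.5774] rms px 139.11934299731647
dist .225? 0.22268949580135702 yaw 1.5041981042230068 handle ypump vs cap
origin [0.52080244 0.07086944]Traceback (most recent call last):
  File "fit.py", line 30, in <module>
    m,ce=mask(i,0,5);m2,ce2=mask(i,174,180);
                            ~~~~^^^^^^^^^^^
  File "fit.py", line 10, in mask
    n,l,st,ce=cv2.connectedComponentsWithStats(m);k=1+np.argmax(st[1:,4]);return l==k,ce[k]
                                                      ~~~~~~~~~^^^^^^^^^^
    return _wrapfunc(a, 'argmax', axis=axis, out=out, **kwds)
    return bound(*args, **kwds)
ValueError: attempt to get argmax of an empty sequence
```

View pics/z.png

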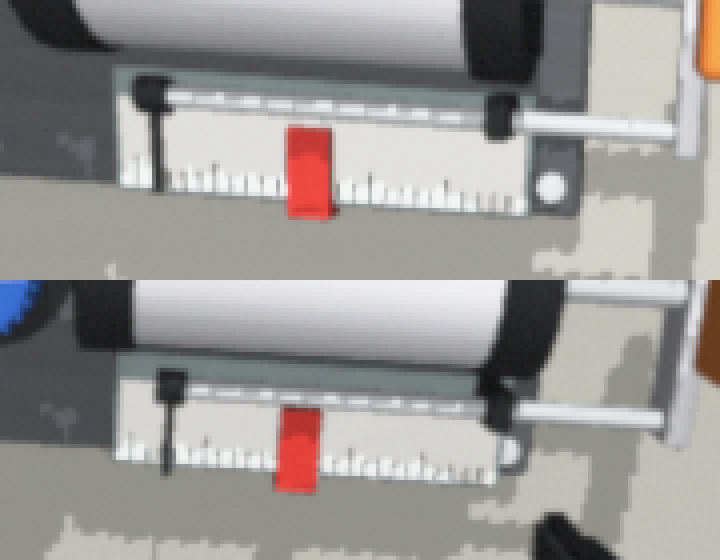

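```bash
sed -i 's/^    m,ce=mask(i,0,5).*/    m,ce=mask(i,0,4);m2=m/; s/^    ce=ce if.*reds/    reds/; s/han=fit(8,18/han=fit(6,20/; s/(129.6,131)/(129.3,137.5)/; s/(241.7,195.6)/(241.7,199.6)/' fit.py
sed -i '/^cap=fit/i for i in range(3):\n    m,ce=mask(i,6,20);v,u=np.nonzero(m);print(i,m.sum(),u.min(),u.max(),v.min(),v.max())' fit.py
python3 fit.py
```

```text
0 493 265 277 71 119
1 999 374 402 144 190
2 968 63 100 70 106
[0.5278 0.1756 0.1079] rms px 0.9288517495413272
[ 0.513  -0.0466  0.0929  1.5774] rms px 139.11934299731647
dist .225? 0.22268949580135702 yaw 1.5041981042230068 handle ypump vs cap
origin [0.52080244 0.07086944]
mark 0 [166.66046512 142.99069767] 215 pump 0.006804592704477402 0.06428050631742899
mark 1 [274.15934066 202.40659341] 182 pump 0.006350844746013534 0.06442297090548008
mark 2 [ 28.61052632 104.22105263] 95 pump 0.620882387888495 -0.31340764380622466
tri mark [0.57569144 0.07532498 0.70967556] [np.float64(0.19245798112242155), np.float64(0.09485429210980875), np.float64(0.14620486609837285)] pump 0.008098473721891928 -0.05447080967756074
tri pointer [0.4643855  0.12487169 0.04629941] [np.float64(0.0004338467095597694), np.float64(0.000433846709559704)] 0.05012803839355201 0.05988566281629232
pred pointer (np.float64(129.84264982279734), np.float64(141.87093037398964))
pred pointer (np.float64(241.78817300772317), np.float64(202.74079076524697))
```

Top-view distractors must be cropped out; restrict that view to the pump area.

```bash
sed -i 's/^    if i<2: m\[240:\]=0/    if i<2: m[240:]=0\n    else: m[:165]=0;m[280:]=0;m[:,:140]=0;m[:,360:]=0/' fit.py; python3 fit.py
```

```text
0 493 265 277 71 119
1 999 374 402 144 190
2 73 260 264 218 236
[0.5278 0.1756 0.1079] rms px 0.9288517495413272
[ 0.512  -0.0493  0.0867  1.5768] rms px 1.3599507835396538
dist .225? 0.22553347039503033 yaw 1.5005404772186834 handle ypump vs cap
origin [0.52041928 0.0708957 ]
mark 0 [166.66046512 142.99069767] 215 pump 0.006570135952854118 0.06392091496543977
mark 1 [274.15934066 202.40659341] 182 pump 0.00611586994839779 0.064061718963444
mark 2 [214.36842105 248.18421053] 38 pump 0.005782839728912976 0.06717760380331242
tri mark [0.45556909 0.08195613 0.0326336 ] [np.float64(0.0015577745472576505), np.float64(0.0007836391133679841), np.float64(0.0016138128193229507)] pump 0.0064807859860036635 0.06546663612368432
tri pointer [0.4643855  0.12487169 0.04629941] [np.float64(0.0004338467095597694), np.float64(0.000433846709559704)] 0.04990936650905424 0.05968456151344706
pred pointer (np.float64(129.6573593645478), np.float64(142.0196498899084))
pred pointer (np.float64(241.60093619977266), np.float64(202.8742818475757))
```

```bash
cat > cap.py <<'E'
from h import *
def st(t): o=arm.get_obs();print(t,round(o["clock"],2),"w",round(o["width"],3),"F",np.round(o["force"],1),"M",np.round(o["moment"],2),"ff",np.round(o["finger_force"],1),"j6",round(o["joints"][5],1),np.round(o["tool_pos"],4))
P=np.array([.5278,.1756,.083]);r=R(1.5005-np.pi)
arm.move_to(P+[0,0,.06],r);arm.move_linear(P,feed=.08);st("down")
arm.clamp();st("grip")
j=np.array(arm.get_obs()["joints"])
for k in(30,60,84,90):
    q=j.copy();q[5]-=k;arm.set_joints(q);st(k)
arm.ungrasp();st("open")
arm.move_linear(P+[0,0,.07],feed=.15)
c=arm.get_calibration("wrist");im=arm.grab_frame("wrist");save(im,"c1")
print(proj(c,[.5278,.1756,.108]));st("up")
arm.grab_frame("top");save(arm.grab_frame("top"),"t1")
E
python3 cap.py
```

```text
down 6.38 w 0.999 F [-0.3 -1.1  1.3] M [0.03 0.07 0.02] ff 0.0 j6 106.9 [0.5282 0.1757 0.0834]
grip 7.35 w 0.371 F [-0.6  4.4 -0.8] M [ 0.83 -0.01 -0.  ] ff 30.0 j6 106.9 [0.5279 0.1765 0.083 ]
30 7.92 w 0.376 F [-1.7  4.4 -1.5] M [ 0.62 -0.01 -0.  ] ff 30.0 j6 77.0 [0.5278 0.1767 0.083 ]
60 8.48 w 0.375 F [-1.   5.3 -0.6] M [ 0.81 -0.03  0.03] ff 30.0 j6 47.1 [0.5277 0.1769 0.083 ]
84 8.97 w 0.376 F [-1.8  3.   0.7] M [ 0.47  0.31 -0.24] ff 30.0 j6 23.1 [0.5274 0.1764 0.083 ]
90 9.22 w 0.373 F [-3.  -0.2  1.7] M [ 0.1   0.41 -0.05] ff 30.0 j6 17.1 [0.5274 0.1759 0.0829]
open 10.31 w 0.998 F [-0.1 -1.  -0. ] M [-0.02 -0.1  -0.04] ff 0.0 j6 16.9 [0.5279 0.1764 0.083 ]
(np.float64(254.35462275081906), np.float64(211.1378358290849))
up 10.97 w 1.002 F [-0.1  1.1 -0.6] M [-0.   -0.1  -0.01] ff 0.0 j6 16.8 [0.5269 0.1754 0.1516]
```

```bash
python3 - <<'E'
import cv2,numpy as np
cv2.imwrite('pics/c1z.png',cv2.resize(cv2.imread('pics/c1.png')[120:320,140:380],None,fx=2.5,fy=2.5))
E
```

```text
(no output)
```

View pics/c1z.png

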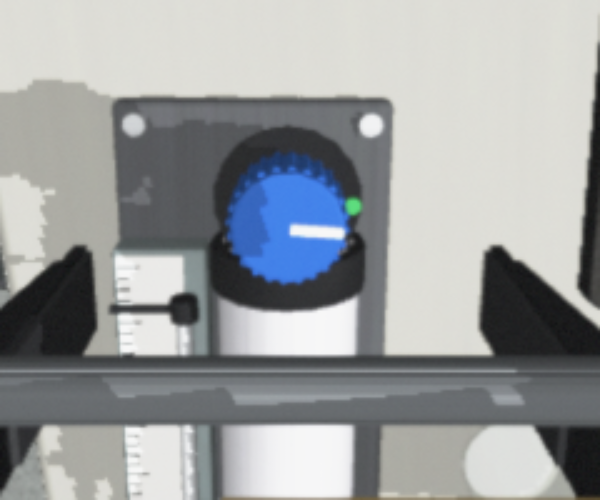

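```bash
python3 - <<'E'
from h import *
c=arm.get_calibration("wrist")
px=lambda a,b:(140+a/2.5,120+b/2.5)
a,b=atz(c,px(290,230),.108),atz(c,px(345,234),.108);g=atz(c,px(353,206),.077);cc=np.array([.5278,.1764])
an=lambda d:np.degrees(np.arctan2(d[1],d[0]))
print("line deg rel to handle dir",an(b-a)-(np.degrees(1.5005)-180),"dot",an(g[:2]-cc)-(np.degrees(1.5005)-180),a)
E
```

```text
line deg rel to handle dir 85.693859313025 dot 82.52083628459668 [0.52824881 0.17507112 0.108     ]
```

```bash
cat > pull.py <<'E'
from h import *
from cap_st import st
ex=np.array([np.cos(1.5005),np.sin(1.5005),0]);H=np.array([.512,-.0493,.064]);r=R(1.5005-np.pi)
A=H-.018*ex
arm.move_to(A+[0,0,.085],r);arm.move_linear(A,feed=.1);st("down")
arm.clamp();st("grip")
p=np.array(arm.get_obs()["tool_pos"]);print("pull by grip",-(p-H)@ex)
T=p-(.0436+(p-H)@ex)*ex
arm.move_linear(T,feed=.05);arm.wait(.3);st("pulled")
for n in("top","scene"):save(arm.grab_frame(n),n+"2")
a=cv2.imread('pics/scene2.png')[180:270,215:325];b=cv2.imread('pics/top2.png')[200:265,160:290]
cv2.imwrite('pics/p.png',np.vstack([cv2.resize(a,(400,327),interpolation=2),cv2.resize(b,(400,200),interpolation=2)]) if 0 else np.vstack([cv2.resize(a[30:],(780,425//1),interpolation=2)[:290],cv2.resize(b[25:],(780,240),interpolation=2)]))
E
grep '^def st' cap.py > /tmp/s; (echo 'from h import *'; cat /tmp/s) > cap_st.py; python3 pull.py
```

```text
down 13.11 w 0.998 F [-0.1 -0.  -0.1] M [ 0.05 -0.04  0.02] ff 0.0 j6 80.6 [ 0.5114 -0.0674  0.0647]
grip 14.37 w 0.126 F [-0.1  7.9  1.3] M [ 1.09 -0.08 -0.07] ff 30.0 j6 80.6 [ 0.5108 -0.0653  0.064 ]
pull by grip 0.01603009015889896
pulled 15.32 w 0.123 F [1.  9.9 1.2] M [ 1.21 -0.05 -0.12] ff 30.0 j6 77.8 [ 0.509  -0.0904  0.064 ]
```

View pics/p.png

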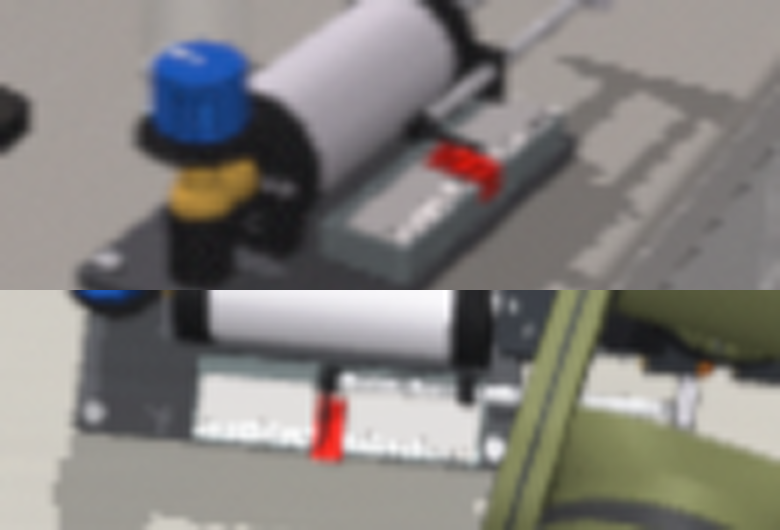

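```bash
python3 - <<'E'
from h import *
o=np.array([.52042,.0709]);ex=np.array([np.cos(1.5005),np.sin(1.5005)]);ey=np.array([-ex[1],ex[0]])
for n in("scene","top"):
    c=arm.get_calibration(n);print(n,"mark",proj(c,[*(o+.0063*ex+.065*ey),.037]))
    for x in(.0,.0063,.012):
        print(x,[np.round(proj(c,[*(o+x*ex+y*ey),.045]),1).tolist() for y in(.05,.065,.075)])
    im=cv2.imread(f"pics/{n}2.png");b=(slice(216,246),slice(262,300)) if n=="scene" else (slice(225,262),slice(200,230))
    cv2.imwrite(f"pics/q{n}.png",im[b])
    cv2.imwrite(f"pics/qq{n}.png",cv2.resize(im[b],(400,400*im[b].shape[0]//im[b].shape[1]),interpolation=0)[:480])
a,b=cv2.imread("pics/qqscene.png"),cv2.imread("pics/qqtop.png");h=max(len(a),len(b))
cv2.imwrite("pics/qq.png",np.hstack([cv2.copyMakeBorder(i,0,h-len(i),0,0,0) for i in(a,b)]))
E
```

```text
scene mark (np.float64(280.6683090131411), np.float64(231.83303391970233))
0.0 [[277.4, 227.2], [281.8, 228.6], [284.8, 229.5]]
0.0063 [[276.3, 228.0], [280.8, 229.4], [283.8, 230.4]]
0.012 [[275.3, 228.8], [279.8, 230.3], [282.8, 231.2]]
top mark (np.float64(214.22624795624208), np.float64(247.35964093318879))
0.0 [[216.8, 242.0], [216.2, 247.4], [215.8, 251.1]]
0.0063 [[214.5, 241.7], [213.9, 247.2], [213.5, 250.9]]
0.012 [[212.4, 241.6], [211.9, 247.0], [211.5, 250.7]]
```

View pics/qq.png

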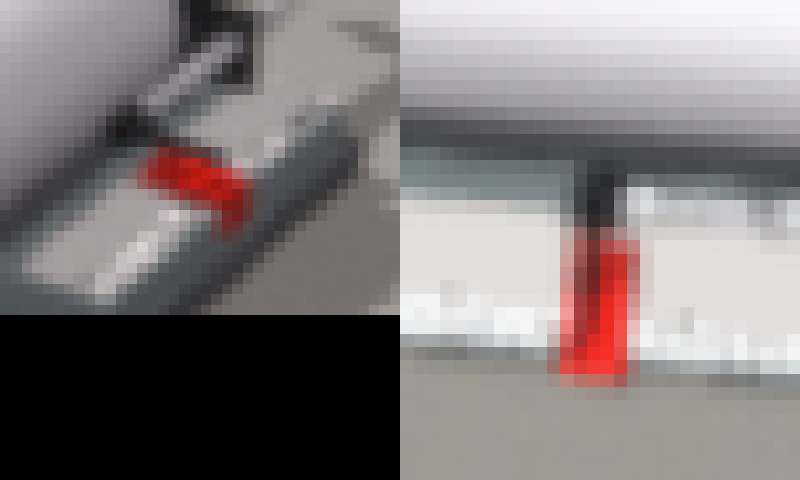

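```bash
python3 - <<'E'
from h import *
from cap_st import st
ex=np.array([np.cos(1.5005),np.sin(1.5005),0])
p=np.array(arm.get_obs()["tool_pos"]);H=np.array([.512,-.0493,.064])
arm.move_linear(p-.0045*ex,feed=.02);arm.wait(1);st("a");q=np.array(arm.get_obs()["tool_pos"]);print("moved",-(q-p)@ex,-(q-H)@ex)
im=arm.grab_frame("top");save(im,"top3");s=arm.grab_frame("scene");save(s,"scene3")
a=cv2.cvtColor(im,cv2.COLOR_RGB2BGR)[225:262,200:230];b=cv2.cvtColor(s,cv2.COLOR_RGB2BGR)[216:246,262:300]
cv2.imwrite("pics/r.png",np.hstack([cv2.resize(a,(390,481),interpolation=0),cv2.resize(b,(400,481),interpolation=2)]))
E
```

```text
a 16.68 w 0.124 F [ 1.1 10.   1.3] M [ 1.25 -0.1  -0.07] ff 30.0 j6 77.5 [ 0.5088 -0.0925  0.064 ]
moved 0.0020840714110910534 0.043311763611191004
```

View pics/r.png

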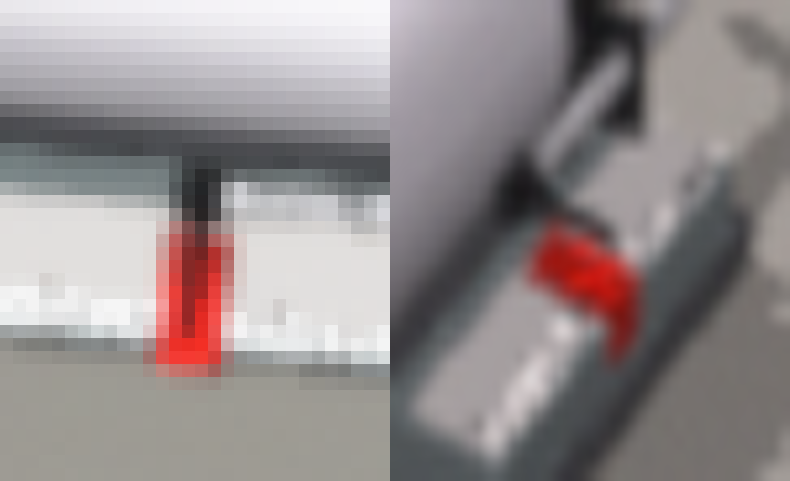

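```bash
python3 - <<'E'
from cap_st import *
arm.wait(4);st("held");print(arm.finish_job())
E
```

```text
held 20.78 w 0.122 F [0.6 9.5 1.5] M [ 1.32 -0.12 -0.11] ff 30.0 j6 77.5 [ 0.5088 -0.0925  0.0639]
the job is handed in; nothing more can be done
None
```

I handed the job in at 20.8 s: the cap was turned open to its stop with the plunger home, then the handle was pulled about 43 mm so the pointer stood over the red marker, held there over 4 s and still gripped at the end; I saw no sign that the marker or the bystanders had moved, though I did not re-measure the bystanders.

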